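Close up the carton guide by one hole

TASK

The carton guide on the packing bench is set one hole too wide for the carton standing in it. Pull up the lock plunger by its knob, slide the section one hole along towards the carton so that its fence closes up to it, and let the pin down fully home in that next hole. Finish with your hand still holding the knob and the pin home; do not shift the carton or disturb the things standing around.

Things in the scene. Friction and masses are not known exactly. Their poses are not given: they have to be found in the camera images.
- guide: Carton guide screwed to the bench: grey steel base plate 260 x 530 x 8 mm, origin at the centre of its underside; +y along it towards the carton, z up. Along its -x side runs a fixed aluminium tube 30 x 30 x 480 mm (axis at x -95, z 34 mm) with 10 mm holes in its top, 30 mm apart, on 58 mm high end brackets. Fixed end fence at y = +213 mm, 108 mm high; rear fence at x = +113 mm, 68 mm high
- section (a joint): How far (m) the section stands from its first hole, + towards the carton (guide +y); next hole at 0.030. White square sleeve 41 x 150 x 41 mm on the tube, top 54.5 mm above the bench; at its carton end a steel fence plate 185 mm long (guide x), up to 105 mm above the bench. The pin in a hole leaves 1.5 mm play either way; with the pin out it slides with about 3 N of friction
- plunger (a joint): How far (m) the lock plunger is pulled straight up: 0 = pin fully home, 0.010 = pulled to its stop. The 8 mm pin is clear of the hole above 0.0065, and rests on the tube at 0.0065 if let down between holes. A spring pulls it down with 6 N at 0 and 11 N at 0.010
- knob: Black round knob of the lock plunger, 28 mm in diameter, 24 mm high, axis upright; origin at its centre, 82 mm above the bench with the pin home, its underside 15.5 mm above the sleeve. Below it a steel nut 25 mm wide, 12 mm high. It stands on the sleeve at guide x = -95 mm, 110 mm behind the carton-side face of the fence
- next_hole (a point): Centre of the mouth of the next hole in the tube's top (49 mm above the bench), hidden under the sleeve: 30 mm from the first hole towards the carton
- fence_face (a point): Centre of the carton-side face of the section's fence plate. About 35 mm from the carton at the start, about 5 mm with the pin in the next hole
- carton: Open cardboard carton 150 (x) x 220 (y) x 120 mm high with three white boxes in it, standing loose on the base plate between the fences; origin at the centre of its underside, axes as the guide's. 0.5 kg
- tape_dispenser: Black desk tape dispenser 55 x 150 x 94 mm, loose on the bench on the robot's side of the guide, before the carton; origin at the centre of its underside. Bystander
- slide_boxes: Two white boxes of microscope slides taped in a stack 85 x 105 x 57 mm, loose on the bench on the robot's side of the guide, before the knob's half; origin at the centre of the underside. Bystander
- bottle: White plastic bottle 64 mm in diameter and 150 mm high, loose on the bench beyond the carton's end of the guide; origin at the centre of its underside. Bystander

How it is judged (in metres and radians):
On the way, in this order (a step that is already met when the one before it is completed fails the run):
1. the hand pulls the plunger up until its pin is clear, with the section still at its first hole (value of joint plunger above 0.0068 m and value of joint section between -0.004 and 0.004 m and contact force between the fingers and knob above 1 N), for 0.1 s.
2. the section is on its way towards the carton with the pin up (value of joint section between 0.01 and 0.026 m and value of joint plunger above 0.005 m), for 0.05 s.
At the end, for the whole second after the job is handed in: The section stands at the next hole (30 mm on, within 3 mm), the plunger is within 2 mm of fully home, the fingers still bear on the knob with more than 2 N, and the carton stands upright within 12 mm of where it stood (value of joint section between 0.027 and 0.033 m and value of joint plunger below 0.002 m and contact force between the fingers and knob above 2 N and distance of carton from where it was at the start of the episode below 0.012 m and angle between carton's own z axis and vertical below 0.1 rad); the arm keeps its last pose, push and grip.
It fails at once if a bystander (tape dispenser, slide boxes, bottle) is shifted by more than 30 mm (distance of any of tape_dispenser, slide_boxes, bottle from where it was at the start of the episode above 0.03 m).
It fails at once if the carton is shoved by more than 20 mm (distance of carton from where it was at the start of the episode above 0.02 m).
It also fails if it takes over 32 s, if anything falls off the work surface, if the arm or the gripper's body presses on something with over 40 N, if the wrist force passes 120 N, or if a joint passes its speed limit or range.

ROBOT

A 6-joint arm with a two-finger parallel gripper is mounted at the origin on the work surface. World frame = base frame: x ahead of the robot, y to its left, z up, the work surface at z = 0. Lengths are in mm, angles in degrees, forces in N, time in s.
With the tool pointing down it reaches from about 300 to 850 mm from the base axis. Payload 4.2 kg.
Tool frame: the origin (TCP) lies midway between the tips of the shut fingers; the grasp point (between the pads) lies 19 mm behind it; z points along the fingers, y is the line along which they close (so a half turn about z gives the same grasp; the last joint's range is limited). The gripper opens to 91 mm and grips with 3 to 60 N. Pads are 32 mm wide; open, the fingers measure 118 mm over their backs; the gripper's body (76 mm by 178 mm) begins 60 mm behind the grasp point.
Start: joints at [-72.021, 18.312, 89.639, -0, 72.044, -1.146], TCP at [188.394, -543.278, 213.976] pointing down, gripper open.
Joint ranges: [-177.97, 177.97], [-48.28, 115.42], [12.27, 149.76], [-77.06, 257.06], [2.81, 150.46], [-146.56, 146.56]. Speed limits (degrees/s): [147.25, 147.25, 180, 180, 180, 180].

INTERFACE

Orientations are given as [roll, pitch, yaw] about the fixed x, y, z axes, in that order (R = Rz(yaw) Ry(pitch) Rx(roll)).
In Python, from workcell import env gives the robot as it stands.
- The arm moves only by the shell command python3 -m jog 'ROWS' [FORCE]. ROWS is a JSON object of lists of equal length, an entry for each row: "jaw": the finger opening in mm, from 0 to 91.2; "slide": the shift along the tool's x, y, z in units of 30 mm (1.0 is 30 mm), a list of three; "spin": the turn about the tool's z in units of 8 degrees (1.0 is 8 degrees). In form: {"jaw": [jaw, ...], "slide": [[dx, dy, dz], ...], "spin": [spin, ...]}. A call has 1 to 10 rows; each row shifts and turns the commanded pose from where the row before left it, along the tool's axes as they then stand; what a row does not reach is not made up. A row lasts 1/10 s, in which the tool goes at most 50 mm and 8.59 degrees, less where a joint would pass 70% of its speed; a pose out of reach is approached as far as the arm can. A call is refused whole if a number of a shift passes 1 or a number of a turn 1, either way. A call with a gripper value outside its range is refused whole. The fingers move at their own pace and stop on an object; FORCE is the grip in N (left out, the last holds). Time passes only in rows, so rows that do not move let the fingers close. It gives the time, the measured TCP pose, the force, the opening and the grip force at its end, in the units of the state.
- env.state(): the state, without advancing time (a new reading comes with each control period).
- env.grab_frame(name): name is "side" or "top" or "wrist"; returns the picture (400x640x3 uint8, red, green, blue); there is no depth.
- env.camera_model(name): a dict with "fx", "fy", "cx", "cy" (pixels), "D" ([k1, k2, p1, p2, k3] as OpenCV has them; the pictures are not rectified), "camera_from_world" (4x4, takes a point from world to camera coordinates). Camera axes: x right, y up, looking along -z (the intrinsics and any distortion apply to the point x, -y, -z); pixel columns grow to the right and rows downward; lengths in mm; the calibration is good to about 2 mm. A picture is of the moment at which its call begins: read the wrist's pose just before it. camera_model takes no time and is no camera call; for the wrist camera it gives the pose at the moment of the call.
- env.job_done(): hands the job in; it is judged then, once.
The state is a dict: "time_s": time; "qpos": joint angles; "qvel": joint speeds; "effort": joint torques, N m; "ee_pos": TCP position; "ee_rot": TCP orientation; "force": force on the tool from outside, world axes, zero at the start; "torque": the same for the moment, N m; "gripper_width": finger opening in mm; "gripper_force": force on a finger pad.
Only numpy, scipy, OpenCV 4.12 (cv2) and the standard library are available. Lean on these libraries where they do the work, as an engineer would, in place of code of your own. Each camera call takes 0.05 s, during which the arm holds its last target. There are 200 camera calls.

## Working session

There is one attempt and no reset: what is moved stays moved. The work goes in short steps, Python scripts to look and compute and a shell command to move; the robot and the scene stay as the last step left them, time stands still between calls to the robot, and variables do not carry over. Pictures are saved under pics/ and viewed, at most 10 in all, crops included, and the job is handed in when it is done.

```bash
mkdir -p pics
python3 - <<'E'
from workcell import env
import cv2
s=env.state();print(s['time_s'],s['ee_pos'],s['ee_rot'],s['gripper_width'],s['force'])
for n in ['side','top']:
    m=env.camera_model(n);print(n,m)
    cv2.imwrite(f'pics/{n}0.png',env.grab_frame(n)[:,:,::-1])
E
```

```text
0.0 [ 188.23148509 -542.79324202  213.11573382] [-1.79898483e+02 -9.65344609e-04  1.91237900e+01] 91.00196958787858 [ 0.04215329 -0.48180361 -0.51886273]
side {'fx': 493.97796789120036, 'fy': 493.97796789120036, 'cx': 322.1487790479242, 'cy': 200.74377023155404, 'D': array([-0.0703253,  0.       ,  0.       ,  0.       ,  0.       ]), 'camera_from_world': array([[-8.52314890e-01, -5.22788620e-01, -1.58552201e-02,
         5.48162250e+02],
       [ 2.89001379e-01, -4.95999165e-01,  8.18818070e-01,
        -1.59257834e+02],
       [-4.35932944e-01,  6.93308652e-01,  5.73834105e-01,
        -1.03406177e+03],
       [ 0.00000000e+00,  0.00000000e+00,  0.00000000e+00,
         1.00000000e+00]])}
top {'fx': 388.1951816299611, 'fy': 388.1951816299611, 'cx': 318.7934207694829, 'cy': 196.78440054017136, 'D': array([-0.01920107,  0.        ,  0.        ,  0.        ,  0.        ]), 'camera_from_world': array([[ 5.47291818e-03, -9.99974361e-01,  4.61778826e-03,
         1.31167158e+02],
       [ 9.88140469e-01,  6.11667953e-03,  1.53430762e-01,
        -5.55682894e+02],
       [-1.53455074e-01,  3.72330945e-03,  9.88148611e-01,
        -8.11077660e+02],
       [ 0.00000000e+00,  0.00000000e+00,  0.00000000e+00,
         1.00000000e+00]])}
```

View pics/side0.png

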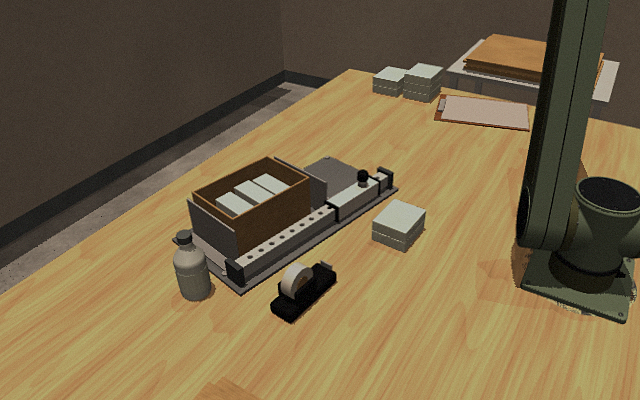

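View pics/top0.png

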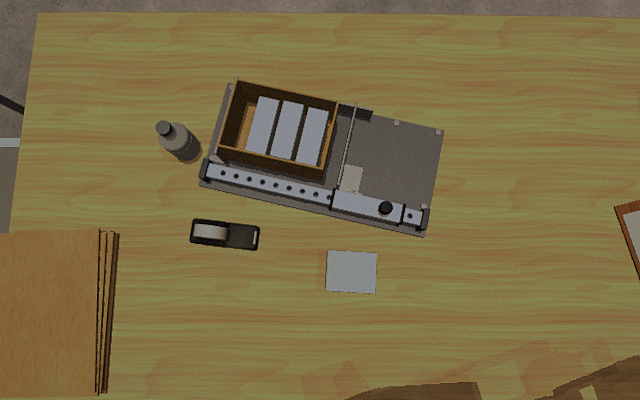

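The side view shows the knob at about (363,177). The top view shows it at (386,208), with the tube holes running from (222,172) to (315,193). I'll zoom in on both for accurate pixels.

```bash
cat > h.py <<'E'
import numpy as np, cv2
def P(m): 
    F=np.diag([1,-1,-1,1.]); return (F@m['camera_from_world'])
def K(m): return np.array([[m['fx'],0,m['cx']],[0,m['fy'],m['cy']],[0,0,1]])
def und(m,p): return cv2.undistortPoints(np.array(p,float).reshape(-1,1,2),K(m),m['D']).reshape(-1,2)
def tri(m1,p1,m2,p2):
    X=cv2.triangulatePoints(P(m1)[:3],P(m2)[:3],und(m1,p1).T,und(m2,p2).T); return (X[:3]/X[3]).T
def atz(m,p,z):
    T=P(m);R,t=T[:3,:3],T[:3,3];C=-R.T@t
    d=np.c_[und(m,p),np.ones(len(p))]@R
    return C+d*((z-C[2])/d[:,2])[:,None]
def proj(m,X):
    T=P(m); return cv2.projectPoints(np.array(X,float).reshape(-1,1,3),cv2.Rodrigues(T[:3,:3])[0],T[:3,3],K(m),m['D'])[0].reshape(-1,2)
E
python3 - <<'E'
import cv2,numpy as np
s=cv2.imread('pics/side0.png');t=cv2.imread('pics/top0.png')
a=cv2.resize(s[155:225,230:400],None,fx=4.5,fy=4.5,interpolation=cv2.INTER_CUBIC)
b=cv2.resize(t[160:240,340:440],None,fx=3.5,fy=3.5,interpolation=cv2.INTER_CUBIC)
c=np.zeros((600,800,3),np.uint8);c[:a.shape[0],:a.shape[1]]=a;c[318:318+b.shape[0],:b.shape[1]]=b
d=cv2.resize(t[160:220,200:320],None,fx=3.5,fy=3.5,interpolation=cv2.INTER_CUBIC);c[318:528,360:780]=d
c=np.clip(c*1.8,0,255).astype(np.uint8)
cv2.imwrite('pics/c1.png',c)
from workcell import env
from h import *
ms,mt=env.camera_model('side'),env.camera_model('top')
print(tri(ms,[[363,177]],mt,[[386,208]]))
print(atz(mt,[[222,172.5],[315,193.5]],49))
for n,im,(x0,y0,x1,y1),th in (('side',s,(352,165,374,190),60),('top',t,(376,198,396,218),50)):
    g=im[y0:y1,x0:x1].max(2); print(n); print('\n'.join(' '.join('%3d'%v for v in r) for r in g))
E
```

```text
[[526.85037144  -6.97263328  76.24714002]]
[[606.75312653 348.05028529  49.        ]
 [561.1229135  142.75698937  49.        ]]
side
188 179 173 177 177 177 175 175 177 174 174 172 171 175 176 174 175 173 173 177 173 177
139 163 184 183 178 176 172 176 175 177 170 175 182 175 179 177 179 176 178 175 174 172
102 116 147 174 188 179 181 177 177 181 179 179 180 176 174 173 171 170 173 172 172 176
 97  96 103 118 154 173 185 180 185 186 193 190 184 183 177 174 176 176 175 172 169 174
 95  98  95  87  99 120 152 169 142 119  99  92 123 169 191 184 178 178 175 174 171 172
 99  98  95 101  99  95 103  80  55  27  10  10  32  77 120 165 178 173 172 171 175 175
 95  99  99  98 100  94  43  14   6  17  15  18   9   1  24 123 192 183 179 178 175 178
 94  98 101 101  96  60  11  10  18  13   5  11  19   9  14  62 148 182 179 170 172 173
 97  93  99 104  89  54   0   9  22  24  22  19  24  16   2   3 117 195 184 177 177 173
101 100 101  98  94  54   0  21  14  10  15  17  17  22   7   2  84 164 178 186 178 182
 99  99  96  98  97  63   0  11   0  11  14   7  16  19   3   0  27  71 116 152 179 183
[... 2136 characters left out ...]
  16  41  42  40  43  32  34  33  32  42   7  87 149 152 144
146  99  45  10   3  22  27  32  40  32  40  38  35  35  13  17 130 146 150 146
141 142  88  17   6   0   8  15  35  33  40  40  29  20   0  84 151 148 142 144
145 150 109  65  26  12   0  20  12   9  18  11   5   0  85 140 152 147 146 145
141 149 106  93  71  27   0   0  14   4   0   3  26  90 135 154 148 144 147 146
140 148 134 105  91  64  47  46  24  35  42  94 107 135 148 152 147 148 148 150
143 146 146 142 106  87  91 108 100 105 105 111 130 150 146 147 148 144 142 145
148 163 157 155 147 116 106 112 110 114 105 128 150 151 148 148 149 147 148 146
 84 103 143 129 125 145 150 145 147 139 140 151 146 145 143 145 146 144 144 147
```

View pics/c1.png

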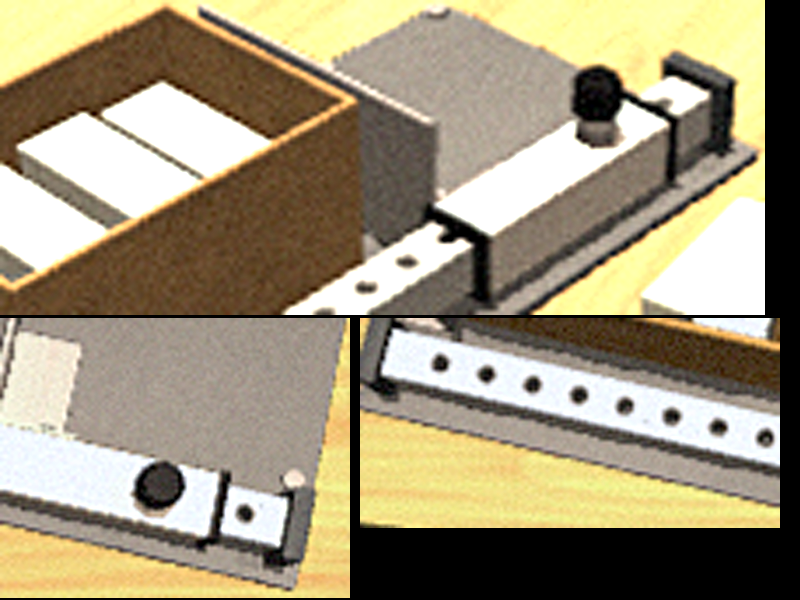

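The crops show the knob silhouette centred near (362.3,175.6) in the side view and (385.3,207.6) in the top view. The tube holes run from (222.9,172.9) to (315.7,194.0) in the top view, and one more hole sits behind the sleeve at (410,215.7).

Run:
```python
from workcell import env
from h import *
ms,mt=env.camera_model('side'),env.camera_model('top')
k=tri(ms,[[362.3,175.6]],mt,[[385.3,207.6]]);print(k,proj(ms,k),proj(mt,k))
h=atz(mt,[[222.9,172.9],[315.7,194],[410,215.7]],49);print(h)
d=h[0]-h[2];print(np.linalg.norm(h[0]-h[1]),np.linalg.norm(d))
u=d/np.linalg.norm(d);print('u',u,np.degrees(np.arctan2(u[1],u[0])))
n=np.array([u[1],-u[0],0]);print('knob off axis',(k-h[0])@n,'along from rear hole',(k-h[2])@u)
# candidate boxes, hull
print(atz(mt,[[327,252],[376,253],[375,292],[326,291]],57))
print(proj(ms,h))
s=env.state();print(s['time_s'],s['qpos'])
```

```text
[[527.30524079  -4.44955257  81.53892091]] [[362.50998182 175.61786983]] [[385.19527289 207.37390822]]
[[605.86415639 346.02472251  49.        ]
 [560.02558865 141.22008682  49.        ]
 [513.58633986 -63.77636558  49.        ]]
209.87165862346342 420.0620516337851
u [0.21967663 0.97557274 0.        ] 77.30995927608292
knob off axis [0.35107137] along from rear hole [60.89134367]
[[434.55532151 116.4484305   57.        ]
 [432.98409349  12.69183771  57.        ]
 [352.33608234  16.07572742  57.        ]
 [353.93225802 118.34173435  57.        ]]
[[250.44023992 256.07680769]
 [320.53633715 212.4618238 ]
 [377.53106652 177.14671025]]
0.1 [-7.20213162e+01  1.83468694e+01  8.96971705e+01 -1.13553280e-03
  7.20438090e+01 -1.14576049e+00]
```

```bash
python3 -m jog '{"jaw":[70,70,70,70,70,70,70,70,70,70],"slide":[[0,0,0],[0,0,0],[0,0,0],[0,0,0],[0.35,-1,0],[0.35,-1,0],[0.35,-1,0],[0.35,-1,0],[0.35,-1,0],[0.35,-1,0]],"spin":[1,1,1,1,0,0,0,0,0,0]}' 50; python3 -m jog '{"jaw":[70,70,70,70,70,70,70,70,70,70],"slide":[[0.35,-1,0],[0.35,-1,0],[0.35,-1,0],[0.35,-1,0],[0.35,-1,0],[0.35,-1,0],[0.35,-1,0],[0.35,-1,0],[0.35,-1,0],[0.35,-1,0]],"spin":[0,0,0,0,0,0,0,0,0,0]}'
cat > err.py <<'E'
from workcell import env
import numpy as np
from scipy.spatial.transform import Rotation as Ro
s=env.state();R=Ro.from_euler('xyz',s['ee_rot'],degrees=True).as_matrix()
print('t',s['time_s'],'p',s['ee_pos'].round(1),'rot',s['ee_rot'].round(2),'w',s['gripper_width'],'gf',s['gripper_force'],'F',s['force'].round(1))
print('to knob grasp, tool units',(R.T@(np.array([527.2,-4.6,64])-s['ee_pos'])/30).round(3),'spin',(s['ee_rot'][2]+12.7)/8)
E
python3 err.py
```

```text
time_s: 1.1
ee_pos: [290.3, -380.5, 213.6]
ee_rot: [-180.0, 0.0, -12.9]
force: [0.5, 0.4, 0.5]
gripper_width: 69.8
gripper_force: 0.0
time_s: 2.1
ee_pos: [459.4, -111.5, 213.7]
ee_rot: [180.0, 0.0, -12.9]
force: [0.8, -0.3, 0.3]
gripper_width: 69.7
gripper_force: 0.0
t 2.1 p [ 459.4 -111.5  213.7] rot [ 1.7999e+02  3.0000e-02 -1.2870e+01] w 69.6982375655356 gf 0.0 F [ 0.8 -0.3  0.3]
to knob grasp, tool units [ 1.413 -3.977  4.987] spin -0.02066503271792164
```

```bash
python3 -m jog '{"jaw":[70,70,70,70,70,70,70],"slide":[[0.35,-0.95,0],[0.35,-0.95,0],[0.35,-0.95,0],[0.35,-0.95,0.5],[0,0,1],[0,0,1],[0,0,0]],"spin":[0,0,0,0,0,0,0]}'; python3 err.py
python3 - <<'E'
from workcell import env
from h import *
m=env.camera_model('wrist');f=env.grab_frame('wrist')[:,:,::-1]
cv2.imwrite('pics/w1.png',f);print(proj(m,[[527.2,-4.6,94],[527.2,-4.6,82]]))
E
```

```text
time_s: 2.8
ee_pos: [522.2, -10.6, 135.0]
ee_rot: [179.9, 0.6, -12.8]
force: [-0.8, -0.6, 0.2]
gripper_width: 70.1
gripper_force: 0.0
t 2.8 p [522.2 -10.6 135. ] rot [179.89   0.55 -12.84] w 70.05539716623292 gf 0.0 F [-0.8 -0.6  0.2]
to knob grasp, tool units [ 0.141 -0.236  2.364] spin -0.01753232235071156
[[306.06462362 220.00675515]
 [306.58898441 214.97887102]]
```

View pics/w1.png

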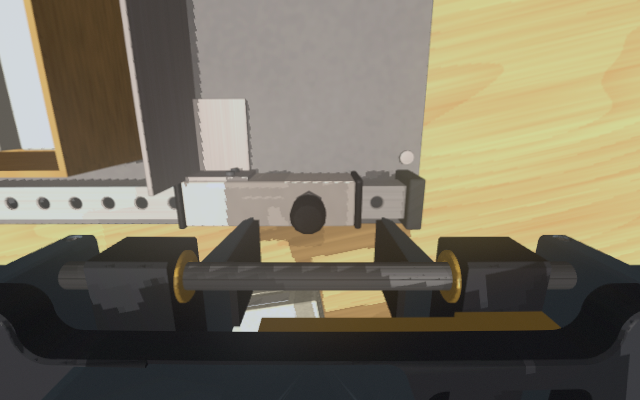

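The wrist view has the knob at about (308,214). The prediction was (306,217), so they agree. Descending around it.

```bash
python3 -m jog '{"jaw":[70,70,70,70,70,70],"slide":[[0.13,-0.22,0.3],[0,0,0.6],[0,0,0.6],[0,0,0.5],[0,0,0.2],[0,0,0]],"spin":[0,0,0,0,0,0]}'; python3 err.py
```

```text
time_s: 3.45
ee_pos: [531.2, -5.4, 73.1]
ee_rot: [-180.0, -0.0, -12.9]
force: [0.1, -0.6, 0.3]
gripper_width: 70.4
gripper_force: 0.0
t 3.45 p [531.2  -5.4  73.1] rot [-1.800e+02 -3.000e-02 -1.289e+01] w 70.43092034831304 gf 0.0 F [ 0.1 -0.6  0.3]
to knob grasp, tool units [-0.137  0.004  0.305] spin -0.023428219386173676
```

```bash
python3 -m jog '{"jaw":[70,70,36,28,26,26,26,26],"slide":[[-0.13,0,0.28],[0,0,0],[0,0,0],[0,0,0],[0,0,0],[0,0,0],[0,0,0],[0,0,0]],"spin":[0,0,0,0,0,0,0,0]}' 40; python3 err.py
python3 - <<'E'
from workcell import env
import cv2
cv2.imwrite('pics/s2.png',cv2.resize(env.grab_frame('side')[120:260,220:420,::-1],None,fx=3,fy=3))
E
```

```text
time_s: 4.25
ee_pos: [527.1, -4.4, 64.6]
ee_rot: [-180.0, -0.0, -12.9]
force: [-0.0, 0.1, 0.2]
gripper_width: 27.1
gripper_force: 40.0
t 4.25 p [527.1  -4.4  64.6] rot [-1.7998e+02 -1.0000e-02 -1.2890e+01] w 27.077685194907577 gf 40.01659333705902 F [-0.   0.1  0.2]
to knob grasp, tool units [0.006 0.005 0.021] spin -0.02402572039197093
```

View pics/s2.png

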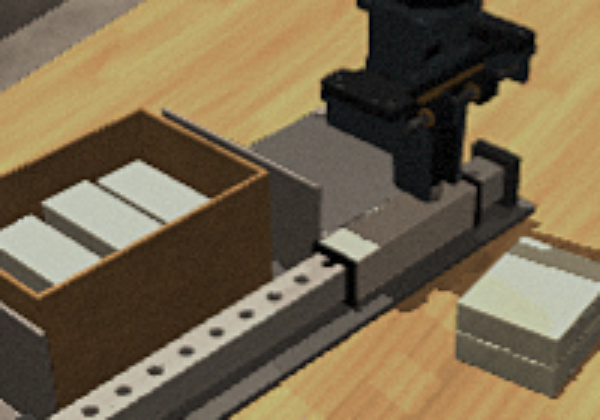

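The picture shows the fingers closed on the knob with the section still at its first hole. The opening is 27 mm and the pad force 40 N. Next I lift by about 9 mm.

```bash
python3 -m jog '{"jaw":[26,26,26,26,26,26],"slide":[[0,0,-0.1],[0,0,-0.1],[0,0,-0.1],[0,0,0],[0,0,0],[0,0,0]],"spin":[0,0,0,0,0,0]}'; python3 err.py
```

```text
time_s: 4.9
ee_pos: [526.9, -4.5, 73.2]
ee_rot: [-180.0, 0.0, -12.9]
force: [3.4, 1.5, -10.7]
gripper_width: 27.5
gripper_force: 40.0
t 4.9 p [526.9  -4.5  73.2] rot [-1.7999e+02  1.0000e-02 -1.2880e+01] w 27.54657819369319 gf 39.99748885631561 F [  3.4   1.5 -10.7]
to knob grasp, tool units [0.01  0.002 0.307] spin -0.022644279742217277
```

```bash
python3 -m jog '{"jaw":[26,26,26,26,26,26,26,26,26,26],"slide":[[0,-0.1,0],[0,-0.1,0],[0,-0.1,0],[0,-0.1,0],[0,-0.1,0],[0,-0.1,0],[0,-0.1,0],[0,-0.1,0],[0,0,0],[0,0,0]],"spin":[0,0,0,0,0,0,0,0,0,0]}'; python3 err.py;python3 - <<'E'
from workcell import env
import cv2
cv2.imwrite('pics/s3.png',cv2.resize(env.grab_frame('side')[120:260,220:420,::-1],None,fx=3,fy=3))
E
```

```text
time_s: 5.9
ee_pos: [532.3, 19.5, 73.5]
ee_rot: [-179.9, 0.0, -12.9]
force: [2.0, -0.6, -11.3]
gripper_width: 27.3
gripper_force: 40.0
t 5.9 p [532.3  19.5  73.5] rot [-1.7994e+02  1.0000e-02 -1.2890e+01] w 27.261616580726173 gf 39.997363686561584 F [  2.   -0.6 -11.3]
to knob grasp, tool units [0.013 0.821 0.316] spin -0.023637393624768466
```

View pics/s3.png

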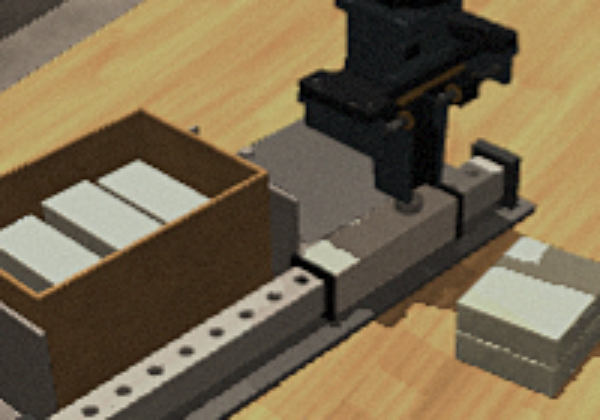

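The sleeve has moved about 24.5 mm, its fence is close to the carton, and the carton hasn't moved. I'll do the rest and lower the pin.

```bash
python3 -m jog '{"jaw":[26,26,26,26,26,26,26,26,26,26],"slide":[[0,-0.09,0],[0,-0.09,0],[0,0,0],[0,0,0],[0,0,0.08],[0,0,0.07],[0,0,0.07],[0,0,0.06],[0,0,0],[0,0,0]],"spin":[0,0,0,0,0,0,0,0,0,0]}'; python3 err.py
```

```text
time_s: 6.95
ee_pos: [533.5, 24.3, 65.2]
ee_rot: [-180.0, 0.0, -12.9]
force: [0.7, -0.7, -6.8]
gripper_width: 26.9
gripper_force: 40.0
t 6.95 p [533.5  24.3  65.2] rot [-1.7999e+02  1.0000e-02 -1.2880e+01] w 26.94809024965958 gf 39.99838650226593 F [ 0.7 -0.7 -6.8]
to knob grasp, tool units [0.011 0.985 0.039] spin -0.0225426860935527
```

The pin has passed 6.5 mm with spring force still pulling down, so it is in the hole. I'll seat it fully.

```bash
python3 -m jog '{"jaw":[26,26,26,26,26],"slide":[[0,0,0.03],[0,0,0.03],[0,0,0.02],[0,0,0],[0,0,0]],"spin":[0,0,0,0,0]}'; python3 err.py
python3 - <<'E'
from workcell import env
import cv2,numpy as np
a=env.grab_frame('side')[:,:,::-1];b=env.grab_frame('top')[:,:,::-1]
c=np.zeros((600,800,3),np.uint8)
c[:350,:500]=cv2.resize(a[120:260,220:420],(500,350));c[350:600,:600]=cv2.resize(b[60:260,140:460],(600,250)) if 0 else cv2.resize(b[100:225,190:490],(600,250))
cv2.imwrite('pics/f.png',c)
t0=cv2.imread('pics/top0.png');d=cv2.absdiff(b,t0).max(2)
for n,(x0,y0,x1,y1) in dict(carton=(215,78,325,160),tape=(185,215,265,255),boxes=(320,245,350,298),bottle=(150,115,200,165)).items(): print(n,d[y0:y1,x0:x1].mean())
E
```

```text
time_s: 7.45
ee_pos: [533.7, 24.2, 64.6]
ee_rot: [-180.0, -0.1, -12.9]
force: [-3.4, 0.1, 7.4]
gripper_width: 27.2
gripper_force: 40.0
t 7.45 p [533.7  24.2  64.6] rot [-1.7998e+02 -6.0000e-02 -1.2880e+01] w 27.24967128228396 gf 40.00150501728058 F [-3.4  0.1  7.4]
to knob grasp, tool units [0.004 0.985 0.018] spin -0.022155286030107302
carton 19.5109756097561
tape 18.02125
boxes 23.828301886792453
bottle 19.018
```

View pics/f.png

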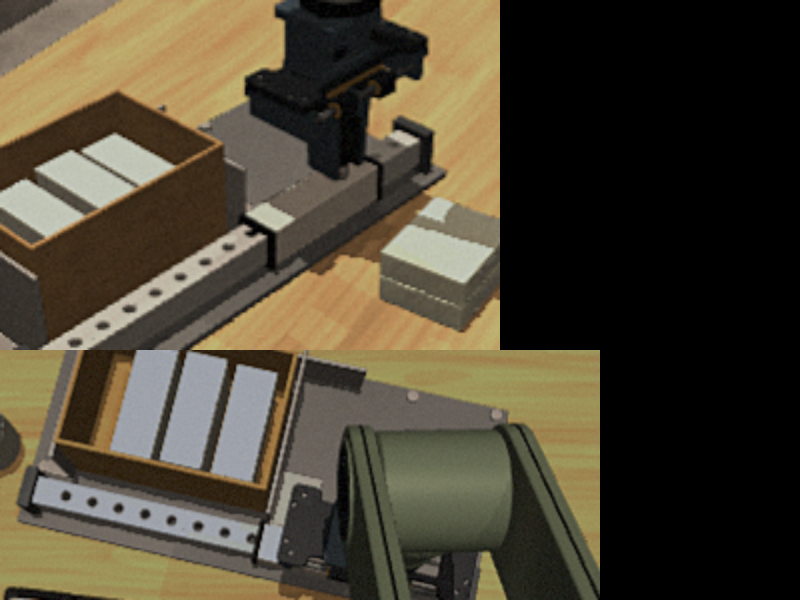

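The fence now stands about 5 mm from the carton, which hasn't moved. The hand is back at its original height (64.6 mm) and the force has reversed to +7.4 N, so the pin is fully home.

```bash
python3 -c "
from workcell import env
print(env.job_done())"
```

```text
the job is handed in; nothing more can be done
None
```

I handed the job in: the section slid about 29 mm to the next hole, the pin is home, the hand still grips the knob at 40 N, and the pictures show the carton unmoved; the judge's verdict was not shown.

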